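# Scan the door lock's price tag

## Task

Draw the price scanner up out of its stand, turn it nose-down at a slant (roughly 45 degrees) and aim its window at the price tag on the old door lock, about 10 cm from the tag. Finish holding the scanner still in the air like that, gripped and touching nothing else; do not put it down or let go, and leave all the goods and other things on the table where they are.

Things in the scene. Friction and masses are not known exactly. Their poses are not given: they have to be found in the camera images.
- scanner: Hand scanner, 0.2 kg, rigid, standing in the stand. Origin: centre of the handle's foot; z up the handle, x the way the window looks (level at the start). Black handle 32 (x) x 28 (y) mm, z 0 to 95. Grey head 90 (x -32 to 58) x 40 (y) x 44 mm (z 95 to 139): grip it across its 40 mm width from above. Centre of mass near x 7, z 87.
- scanner_window (a point): Centre of the scanner's window, at (58, 0, 117) mm in the scanner's frame, axes as the scanner's; it looks along +x.
- stand: Black block fixed to the table, 100 x 90 x 60 mm high, origin under its centre; socket 37 x 33 mm, 52 mm deep from the top, floor 8 mm above the table. The handle stands loosely in it with the stand's yaw, window roughly towards the robot; head's underside 103 mm, top 147 mm above the table. Clear once raised 52 mm.
- lock: Old door lock lying flat: dark steel case 130 (x) x 80 (y) x 22 mm high with a brass face strip along its +y side (150 x 4 mm) and a brass bolt standing out of it, 0.7 kg, loose; a round brass hub on top. Origin under the case's centre.
- lock_tag (a point): Centre of the lock's price tag: blank white paper, 40 x 30 mm, flat on top of the case 23 mm above the table, at (-30, 0, 23) mm in the lock's frame, facing up.
- hinge: Steel door hinge lying open, 120 x 92 mm, 14 mm high, white tag on one leaf; not the one to scan. Origin under its centre.
- trowel: Garden trowel, 248 mm long (x), wooden handle 26 mm thick at -x, steel blade 64 mm wide with a white tag; not the one to scan. Origin underneath, 125 mm from the handle's end.
- tape: Cardboard roll, 70 mm diameter, 24 mm high, loose on the table beyond the goods. Origin under its centre. (Taller fixed equipment stands only near the edges of the table: more than 0.6 m to the left or right of the robot, or more than 0.78 m ahead.)
- doorknob: Brass door knob on its round plate, 60 mm diameter, 40 mm high, loose, beyond the goods. Origin under its centre.
- wrench: Steel wrench lying flat, loose, beyond the goods, roughly crossways. Origin underneath.
There are look-alikes about, which are no part of the job. What is shaped like the hinge but blue or red is not meant.

How it is judged:
On the way:
1. the scanner is gripped and drawn out of its stand, its foot above the stand's top (height (world z) of scanner above 0.06 m and contact force between scanner and the fingers above 1 N and contact force between scanner and stand below 0.05 N), for 0.1 s.
At the end, for the whole second after the job is handed in: Still, held by the fingers alone, foot over 30 mm above the table, touching no stand or goods; window looking 26 to 69 degrees below level; centre of the lock's tag 50 to 170 mm before the window and within 25 mm of its axis sideways and up-down (contact force between scanner and the fingers above 1 N and height (world z) of scanner above 0.03 m and contact force between scanner and stand below 0.05 N and contact force between scanner and lock below 0.05 N and contact force between scanner and hinge below 0.05 N and contact force between scanner and trowel below 0.05 N and contact force between scanner and tape below 0.05 N and contact force between scanner and doorknob below 0.05 N and contact force between scanner and wrench below 0.05 N and angle between scanner's own x axis and vertical between 2.0208 and 2.77079 rad and x of lock_tag in the frame of scanner_window between 0.05 and 0.17 m and y of lock_tag in the frame of scanner_window between -0.025 and 0.025 m and z of lock_tag in the frame of scanner_window between -0.025 and 0.025 m and linear speed of scanner below 0.03 m/s and angular speed of scanner below 0.2 rad/s); the arm keeps its last pose, push and grip.
It fails at once if another thing on the table is pushed more than 20 mm (distance of any of lock, hinge, trowel, tape, doorknob, wrench from where it was at the start of the episode above 0.02 m).
It fails at once if another thing on the table is tipped over (angle between any of lock, hinge, trowel, tape, doorknob, wrench's own z axis and vertical above 0.4 rad).
It also fails if it takes over 35 s, if anything falls off the work surface, if the arm or the gripper's body presses on something with over 40 N, if the wrist force passes 120 N, or if a joint passes its speed limit or range.

## Robot

A 7-joint arm with a two-finger parallel gripper is mounted at the origin on the work surface. World frame = base frame: x ahead of the robot, y to its left, z up, the work surface at z = 0. Lengths are in m, angles in rad, forces in N, time in s.
With the tool pointing down it reaches from about 0.425 to 0.875 m from the base axis. Payload 4.7 kg.
Tool frame: the origin (TCP) lies at the very end of the fingers, on their centre line; the grasp point (between the pads) lies 19 mm behind it; z points along the fingers, y is the line along which they close (so a half turn about z gives the same grasp; the last joint's range is limited). The gripper opens to 87 mm and grips with 3 to 60 N. Pads are 19 mm wide; open, the fingers measure 117 mm over their backs; the gripper's body (75 mm by 190 mm) begins 51 mm behind the grasp point.
Start: joints at [-1.301, 0.321, -0.07, 1.45, 0.023, 1.371, -0.057], TCP at [0.164, 0.629, 0.223] pointing down, gripper open.
Joint ranges: [-2.86, 2.86], [-0.3, 2.09], [-1.38, 1.24], [0.06, 2.45], [-1.56, 4.7], [0.09, 2.05], [-2.69, 2.69]. Speed limits (rad/s): [2.57, 2.57, 3.14, 3.14, 3.14, 3.14, 3.14].

## Interface

Orientations are given as a rotation vector (axis times angle).
In Python, from bench import ctrl, get_image, job gives the robot as it stands.
- The arm moves only by the shell command python3 -m crank 'ROWS' [FORCE]. ROWS is JSON, a list that holds one entry, the list of rows, each a list of 5 numbers: the shift along the tool's x, y, z in mm, then the turn about the tool's z in rad, then the closure, from -1 (fully open) to 1 (shut), so that 0 is half open. A call has 1 to 10 rows; each row shifts and turns the commanded pose from where the row before left it, along the tool's axes as they then stand; what a row does not reach is not made up. A row lasts 1/12 s, in which the tool goes at most 41.7 mm and 7.16 degrees, less where a joint would pass 70% of its speed; a pose out of reach is approached as far as the arm can. A call with a gripper value outside its range is refused whole. The fingers move at their own pace and stop on an object; FORCE is the grip in N (left out, the last holds). Time passes only in rows, so rows that do not move let the fingers close. It gives the time, the measured TCP pose, the force, the opening and the grip force at its end, in the units of the state.
- ctrl.get_state(): the state, without advancing time (a new reading comes with each control period).
- get_image(name): name is "side" or "top"; returns a dict with "pixels" (400x640x3 uint8, red, green, blue), "fx", "fy", "cx", "cy" (pixels), "T" (4x4, takes a point from camera to world coordinates). Camera axes: x right, y down, z forward; pixel columns grow to the right and rows downward; lengths in m; the calibration is good to about 2 mm. A picture is of the moment at which its call begins. There is no depth.
- job.close_job(): hands the job in; it is judged then, once.
The state is a dict: "time": time; "joint_positions": joint angles; "qd": joint speeds; "joint_torque": joint torques, N m; "position": TCP position; "tool_rot": TCP orientation; "ft_force": force on the tool from outside, world axes, zero at the start; "torque": the same for the moment, N m; "grip_width": opening from 0.0 (shut) to 1.0 (fully open); "grip_force": force on a finger pad.
Only numpy, scipy, OpenCV 4.12 (cv2) and the standard library are available. Lean on these libraries where they do the work, as an engineer would, in place of code of your own. Each camera call takes 0.05 s, during which the arm holds its last target. There are 200 camera calls.

## Working session

There is one attempt and no reset: what is moved stays moved. The work goes in short steps, Python scripts to look and compute and a shell command to move; the robot and the scene stay as the last step left them, time stands still between calls to the robot, and variables do not carry over. Pictures are saved under pics/ and viewed, at most 10 in all, crops included, and the job is handed in when it is done.

```bash
mkdir -p pics; python3 - <<'E'
from bench import ctrl,get_image
import cv2,numpy as np
for n in("top","side"):
    d=get_image(n);cv2.imwrite(f"pics/{n}0.png",d["pixels"][:,:,::-1]);np.save(n+"_T",d["T"]);print(n,d["fx"],d["fy"],d["cx"],d["cy"],np.round(d["T"],3).tolist())
s=ctrl.get_state();print(s["time"],s["position"],s["tool_rot"])
E
```

```text
top 402.70740446242456 402.70740446242456 323.481835123553 195.20765913764654 [[-0.022, -0.981, 0.192, 0.335], [-0.999, 0.026, 0.018, -0.014], [-0.023, -0.191, -0.981, 1.104], [0.0, 0.0, 0.0, 1.0]]
side 472.04042034598353 472.04042034598353 322.4706403205533 202.26899825178802 [[0.744, -0.362, 0.561, -0.083], [-0.668, -0.421, 0.614, -0.678], [0.013, -0.832, -0.555, 0.694], [0.0, 0.0, 0.0, 1.0]]
0.1 [0.16440157 0.6283707  0.22158847] [-4.00626310e-01 -3.11586256e+00  2.64832855e-03]
```

View pics/top0.png

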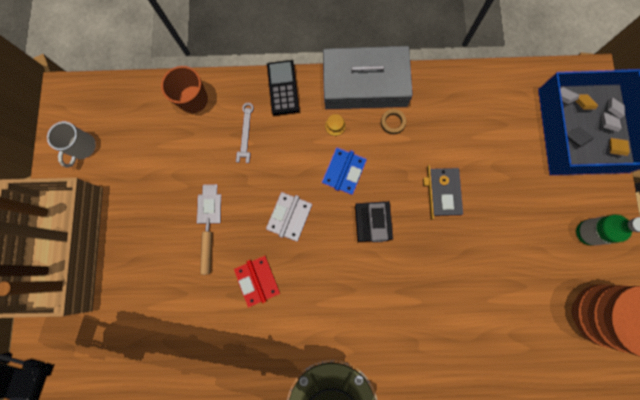

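View pics/side0.png

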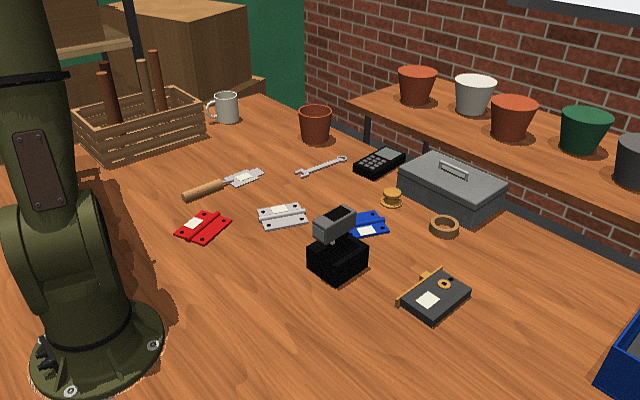

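```bash
cat > h.py <<'E'
import numpy as np,cv2
from bench import get_image,ctrl
def ray(d,u,v,z):
    T=np.array(d["T"]);r=T[:3,:3]@[(u-d["cx"])/d["fx"],(v-d["cy"])/d["fy"],1]
    return T[:3,3]+r*(z-T[2,3])/r[2]
def proj(d,p):
    T=np.array(d["T"]);c=T[:3,:3].T@(np.array(p)-T[:3,3]);return c[0]/c[2]*d["fx"]+d["cx"],c[1]/c[2]*d["fy"]+d["cy"]
def comps(m,x0,y0,x1,y1,amin=40):
    k=np.zeros_like(m,np.uint8);k[y0:y1,x0:x1]=m[y0:y1,x0:x1]
    for c in cv2.findContours(k,cv2.RETR_EXTERNAL,cv2.CHAIN_APPROX_NONE)[0]:
        if cv2.contourArea(c)>amin: yield c
E
python3 - <<'E'
from h import *
t=get_image("top");s=get_image("side")
A=cv2.resize(t["pixels"][160:260,345:475],None,fx=4,fy=4,interpolation=cv2.INTER_CUBIC)
B=cv2.resize(s["pixels"][195:295,300:350+80],None,fx=2,fy=2)
o=np.zeros((400,A.shape[1]+B.shape[1]*1,3),np.uint8);o[:,:A.shape[1]]=A;o[:200,A.shape[1]:]=B
cv2.imwrite("pics/crop1.png",o[:,:,::-1])
for d,n,bx,bh in((t,"top",(425,160,470,225),(350,195,400,250)),(s,"side",(395,260,475,330),(305,200,362,250))):
    p=d["pixels"].astype(int);mn=p.min(2);mx=p.max(2)
    for c in comps((mn>170),*bx): 
        r=cv2.minAreaRect(c);print(n,"tag",r,ray(d,*r[0],.023))
        print(np.round([ray(d,*q,.023)[:2] for q in cv2.boxPoints(r)],3).tolist())
    for c in comps((mn>60)&(mx-mn<30),*bh,100):
        r=cv2.minAreaRect(c);print(n,"head",r,ray(d,*r[0],.147))
        print(np.round([ray(d,*q,.147)[:2] for q in cv2.boxPoints(r)],3).tolist())
    for c in comps((mx-mn<30)&(mx<60),*bh,100) if n=="top" else []:
        r=cv2.minAreaRect(c);print(n,"stand",r,np.round([ray(d,*q,.06)[:2] for q in cv2.boxPoints(r)],3).tolist())
E
```

```text
top tag ((447.4024353027344, 201.1219482421875), (12.920490264892578, 10.049270629882812), 83.6598129272461) [ 0.52127809 -0.32864122  0.023     ]
[[0.538, -0.315], [0.54, -0.342], [0.505, -0.343], [0.502, -0.316]]
top head ((377.8402404785156, 221.7418212890625), (38.74929428100586, 16.74911117553711), 84.80557250976562) [ 0.45439578 -0.12395828  0.147     ]
[[0.5, -0.102], [0.502, -0.142], [0.41, -0.146], [0.407, -0.106]]
top stand ((377.5, 217.5), (19.0, 11.0), 90.0) [[0.502, -0.12], [0.501, -0.149], [0.451, -0.147], [0.452, -0.118]]
top stand ((362.78192138671875, 221.97715759277344), (37.30998992919922, 13.469311714172363), 85.36454010009766) [[0.514, -0.075], [0.516, -0.111], [0.418, -0.114], [0.416, -0.079]]
top stand ((388.3975830078125, 220.3729705810547), (37.21018981933594, 4.16464376449585), 84.80557250976562) [[0.517, -0.154], [0.517, -0.165], [0.42, -0.169], [0.42, -0.158]]
side tag ((427.35369873046875, 299.3171081542969), (14.055639266967773, 18.584678649902344), 51.34019470214844) [ 0.52187763 -0.3258068   0.023     ]
[[0.504, -0.311], [0.552, -0.31], [0.54, -0.34], [0.494, -0.341]]
side head ((330.7656555175781, 218.9311065673828), (22.275920867919922, 46.56639862060547), 47.81555938720703) [ 0.44252369 -0.12773969  0.147     ]
[[0.39, -0.114], [0.518, -0.077], [0.498, -0.142], [0.378, -0.171]]
```

View pics/crop1.png

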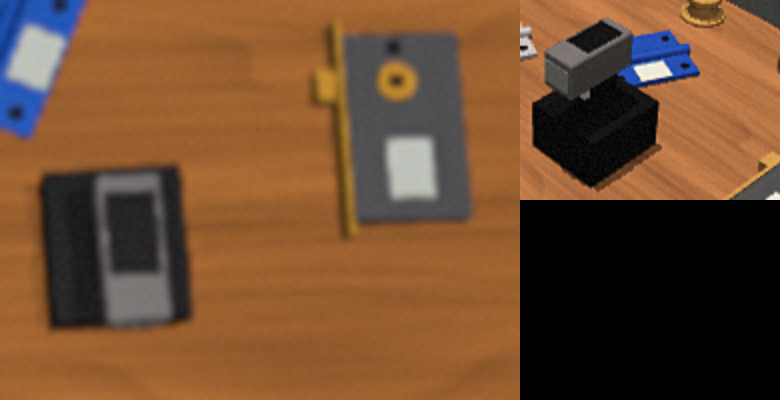

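The lock is the only grey case with a brass strip, bolt and hub, and its tag is at top pixel (447,201). Both views put the tag at about (0.522, -0.327). The blue hinge at (345,170) and red hinge at (257,281) are look-alikes, and the white hinge at (289,216) and the trowel are not the target. The scanner head is at top pixel (378,222), window end towards the robot, and measures 92x40 mm as expected.

The rows can't tilt the tool. So I'll grip the head near its rear, and let the scanner swing nose-down about the pads under a light grip.

```bash
python3 -m crank '[[[0,0,0,-0.1,-1],[0,0,0,-0.1,-1],[0,0,0,-0.1,-1],[-20,-20,0,0,-1],[-40,-40,0,0,-1],[-40,-40,0,0,-1],[-40,-40,0,0,-1],[-40,-40,0,0,-1],[-40,-40,0,0,-1],[-40,-40,0,0,-1]]]' 30; python3 -m crank '[[[-40,-40,0,0,-1],[-20,-40,0,0,-1],[0,-40,0,0,-1],[0,-40,0,0,-1],[0,-40,0,0,-1],[0,-40,0,0,-1],[0,-30,0,0,-1],[0,0,0,0,-1]]]'
```

```text
time: 1.03
position: [0.3709, 0.4393, 0.2226]
tool_rot: [-0.07, 3.141, 0.0]
ft_force: [1.1, 0.1, 0.9]
grip_width: 0.997
grip_force: 0.0
time: 1.7
position: [0.4302, 0.1793, 0.2228]
tool_rot: [-0.054, 3.141, -0.003]
ft_force: [-0.7, 0.1, 0.9]
grip_width: 1.001
grip_force: 0.0
```

```bash
python3 -m crank '[[[-10,-30,0,0,-1],[-10,-35,0,0,-1],[-10,-35,0,0,-1],[-10,-35,0,0,-1],[-8,-35,0,0,-1],[0,-35,0,0,-1],[0,-35,0,0,-1],[0,-34,0,0,-1],[0,-30,0,0,-1],[0,0,0,0,-1]]]'; python3 - <<'E'
from h import *
t=get_image("top");s=get_image("side")
o=np.hstack([cv2.resize(t["pixels"][150:270,320:440],(480,480)),cv2.resize(s["pixels"][150:300,290:390],(320,480))]);cv2.imwrite("pics/c2.png",o[:,:,::-1])
st=ctrl.get_state();print(st["position"],st["tool_rot"],proj(s,st["position"]),proj(t,st["position"]))
E
```

```text
time: 2.53
position: [0.49, -0.1221, 0.2229]
tool_rot: [-0.055, 3.14, -0.005]
ft_force: [-0.7, 0.2, -0.2]
grip_width: 0.997
grip_force: 0.0
[ 0.49053071 -0.1157559   0.22249435] [-6.49752112e-02  3.14088366e+00  5.08689791e-04] (np.float64(345.4464109771835), np.float64(175.7290719209797)) (np.float64(377.0766145167646), np.float64(201.31742824272777))
```

View pics/c2.png

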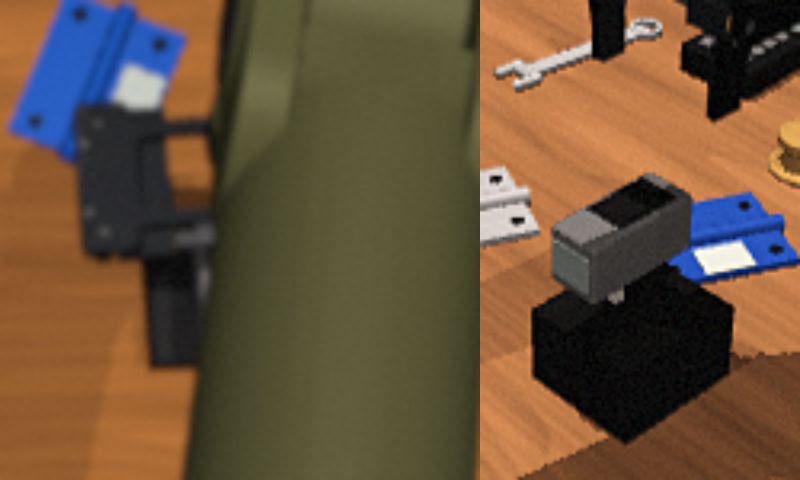

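```bash
python3 -m crank '[[[0,0,15,0,-1],[0,0,15,0,-1],[0,0,0,0,-1],[0,0,0,0,-1],[0,0,0,0,-1]]]'; python3 - <<'E'
from h import *
s=get_image("side")
for u,v in((313.4,223.4),(326.6,228.8),(355.6,210),(340,205.6)):print(ray(s,u,v,.147).round(4))
st=ctrl.get_state();print(st["position"],st["tool_rot"])
E
```

```text
time: 3.05
position: [0.4911, -0.1139, 0.1932]
tool_rot: [-0.072, 3.14, 0.0]
ft_force: [0.6, 0.2, -0.6]
grip_width: 1.003
grip_force: 0.0
[ 0.4067 -0.1165  0.147 ]
[ 0.4144 -0.1464  0.147 ]
[ 0.5021 -0.138   0.147 ]
[ 0.489  -0.1056  0.147 ]
[ 0.49126677 -0.11420398  0.19345521] [-7.15718403e-02  3.13940380e+00  1.67040251e-04]
```

```bash
python3 -m crank '[[[4,-9,0,0,-1],[0,0,20,0,-1],[0,0,25,0,-1],[0,0,25,0,-1],[0,0,19,0,-1],[0,0,0,0,-1],[0,0,0,0,-1],[0,0,0,0,-1]]]'; python3 -m crank '[[[0,0,0,0,0.3],[0,0,0,0,1],[0,0,0,0,1],[0,0,0,0,1],[0,0,0,0,1],[0,0,0,0,1],[0,0,0,0,1],[0,0,0,0,1]]]' 20
```

```text
time: 3.77
position: [0.488, -0.1247, 0.1051]
tool_rot: [-0.069, 3.139, -0.001]
ft_force: [-0.6, 0.7, -0.3]
grip_width: 1.0
grip_force: 0.0
time: 4.43
position: [0.487, -0.124, 0.1035]
tool_rot: [0.069, -3.141, -0.0]
ft_force: [-0.2, -0.3, -0.1]
grip_width: 0.483
grip_force: 0.1
```

```bash
python3 -m crank '[[[0,0,0,0,1],[0,0,0,0,1],[0,0,0,0,1],[0,0,0,0,1]]]' 25; python3 -m crank '[[[0,0,-5,0,1],[0,0,-10,0,1],[0,0,-10,0,1],[0,0,-10,0,1],[0,0,-10,0,1],[0,0,-10,0,1],[0,0,0,0,1],[0,0,0,0,1]]]'
```

```text
time: 4.77
position: [0.4869, -0.1241, 0.1035]
tool_rot: [0.069, -3.141, -0.0]
ft_force: [0.4, 0.3, -0.7]
grip_width: 0.462
grip_force: 25.0
time: 5.43
position: [0.4876, -0.1241, 0.1595]
tool_rot: [-0.07, 3.139, 0.0]
ft_force: [0.2, 0.0, -1.2]
grip_width: 0.456
grip_force: 25.0
```

```bash
python3 -m crank '[[[0,0,-15,0,1],[0,0,-15,0,1],[0,0,-15,0,1],[0,0,-15,0,1],[0,0,-10,0,1],[0,0,0,0,1],[0,0,0,0,1],[0,0,0,0,1]]]'; python3 - <<'E'
from h import *
s=get_image("side");p=s["pixels"]
st=ctrl.get_state();u,v=map(int,proj(s,st["position"]));print(u,v,st["position"])
cv2.imwrite("pics/c3.png",cv2.resize(p[max(v-80,0):v+100,u-90:u+90],(540,540))[:,:,::-1])
E
```

```text
time: 6.1
position: [0.4863, -0.124, 0.2274]
tool_rot: [0.069, -3.139, -0.0]
ft_force: [0.4, 0.4, -2.1]
grip_width: 0.462
grip_force: 25.0
346 175 [ 0.48623516 -0.12395032  0.22731616]
```

View pics/c3.png

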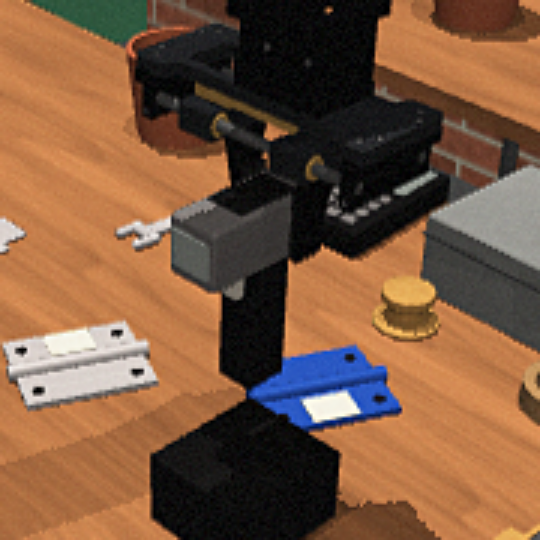

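The scanner is out of the stand and still level, with the window at crop (193,250). Next I'll ease the grip so it swings nose-down. I'll track the tilt by casting the window's pixels onto the scanner's vertical symmetry plane.

```bash
cat > tilt.py <<'E'
from h import *
from scipy.spatial.transform import Rotation as R
import sys
s=get_image("side");st=ctrl.get_state();Rt=R.from_rotvec(st["tool_rot"]).as_matrix()
g=st["position"]-.019*Rt[:,2];T=np.array(s["T"])
u,v=map(int,proj(s,g));p=s["pixels"].astype(int)
m=(p[:,:,1]-p[:,:,0]>8)&(p.max(2)>60)&(p[:,:,2]-p[:,:,1]<40)
print("grasp",g.round(4),"px",u,v,"grip",st["grip_force"],st["grip_width"])
for c in comps(m,max(u-90,0),max(v-40,0),u+90,min(v+130,400),30):
    r=cv2.minAreaRect(c);a,b=r[0]
    d=T[:3,:3]@[(a-s["cx"])/s["fx"],(b-s["cy"])/s["fy"],1];n=Rt[:,1]
    w=T[:3,3]+d*((g-T[:3,3])@n)/(d@n)-g
    x,z=w@Rt[:,0],-w@Rt[:,2]
    print("win px",np.round(r[0],1),cv2.contourArea(c),"fwd,up",x.round(4),z.round(4),"len",np.hypot(x,z).round(4),"tilt deg",np.degrees(np.arctan2(-z,x)).round(1))
if len(sys.argv)>1:cv2.imwrite(sys.argv[1],cv2.resize(s["pixels"][max(v-60,0):v+120,u-90:u+90],(540,540))[:,:,::-1])
E
python3 tilt.py
python3 -m crank '[[[0,0,0,0,1],[0,0,0,0,1],[0,0,0,0,1],[0,0,0,0,1]]]' 8; python3 tilt.py
```

```text
grasp [ 0.4863 -0.124   0.2464] px 347 167 grip 24.96654414717341 0.45756711464438027
time: 6.53
position: [0.4869, -0.1241, 0.2284]
tool_rot: [0.069, -3.141, -0.0]
ft_force: [0.4, -0.4, -1.8]
grip_width: 0.46
grip_force: 8.0
grasp [ 0.4869 -0.1241  0.2474] px 347 166 grip 7.991952519914776 0.46149499432973967
```

```bash
python3 - <<'E'
from h import *
p=get_image("side")["pixels"]
print(p[172:186:2,312:332:2].tolist())
E
sed -i 's/-p\[:,:,0\]>8)/-p[:,:,0]>4)/' tilt.py; python3 tilt.py
```

```text
[[[105, 64, 40], [86, 87, 87], [115, 118, 112], [90, 92, 85], [57, 58, 53], [44, 43, 45], [65, 59, 58], [79, 74, 71], [83, 77, 74], [75, 70, 70]], [[210, 132, 73], [83, 89, 88], [86, 86, 81], [86, 87, 83], [112, 111, 106], [96, 94, 87], [56, 53, 52], [59, 57, 53], [70, 69, 65], [59, 56, 53]], [[218, 134, 74], [82, 87, 86], [87, 89, 85], [87, 88, 86], [89, 90, 88], [84, 84, 81], [112, 113, 107], [58, 55, 56], [67, 61, 60], [59, 56, 53]], [[222, 140, 82], [82, 88, 89], [85, 87, 82], [84, 83, 80], [89, 86, 86], [83, 84, 80], [93, 94, 90], [63, 60, 56], [60, 59, 55], [61, 58, 56]], [[220, 142, 80], [90, 95, 93], [84, 85, 81], [80, 83, 80], [92, 93, 87], [82, 83, 79], [86, 86, 84], [55, 51, 50], [61, 59, 55], [62, 58, 53]], [[221, 142, 80], [80, 87, 86], [80, 79, 78], [91, 89, 88], [88, 87, 85], [85, 88, 86], [95, 92, 91], [52, 49, 51], [63, 59, 55], [65, 63, 60]], [[216, 137, 79], [36, 39, 42], [49, 52, 50], [81, 82, 78], [89, 85, 84], [89, 87, 83], [88, 86, 84], [58, 51, 51], [59, 56, 56], [58, 54, 53]]]
grasp [ 0.487  -0.1241  0.2476] px 347 166 grip 7.991928673727671 0.4567515579274022
```

```bash
sed -i 's/p=s\["pixels"\].astype(int)$/p=cv2.bilateralFilter(s["pixels"],7,30,3).astype(int)/; s/^m=.*/m=cv2.morphologyEx(((p[:,:,1]>=p[:,:,0]-1)\&(p.max(2)>75)\&(p.max(2)<140)\&(p[:,:,0]-p[:,:,2]<9)).astype(np.uint8),cv2.MORPH_OPEN,np.ones((4,4)))/' tilt.py; python3 tilt.py; python3 -m crank '[[[0,0,0,0,1],[0,0,0,0,1],[0,0,0,0,1],[0,0,0,0,1]]]' 4; python3 tilt.py pics/c4.png
```

```text
grasp [ 0.487  -0.1242  0.2476] px 347 166 grip 7.992131211285596 0.4589239546330123
win px [320.5 180. ] 125.0 fwd,up 0.073 0.0004 len 0.073 tilt deg -0.3
time: 7.07
position: [0.487, -0.1241, 0.2286]
tool_rot: [-0.069, 3.141, 0.0]
ft_force: [-0.0, -0.2, -2.3]
grip_width: 0.459
grip_force: 4.0
grasp [ 0.487  -0.1241  0.2476] px 347 166 grip 3.9979064875660697 0.4616643510651339
win px [320.5 180. ] 133.0 fwd,up 0.0729 0.0004 len 0.0729 tilt deg -0.3
```

View pics/c4.png

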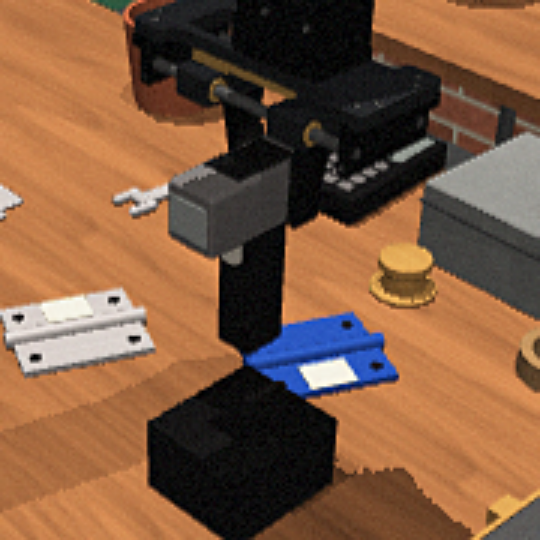

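It holds level even at 4 N, so I'll turn it against the stand's rear top edge. I'll lower the handle behind the stand, then draw the grip towards the robot so the edge swings the foot back.

```bash
python3 -m crank '[[[-10,0,0,0,1],[-20,0,0,0,1],[-20,0,0,0,1],[-20,0,0,0,1],[-15,0,0,0,1],[0,0,0,0,1],[0,0,0,0,1]]]' 12; python3 -m crank '[[[0,0,10,0,1],[0,0,15,0,1],[0,0,20,0,1],[0,0,20,0,1],[0,0,15,0,1],[0,0,12,0,1],[0,0,0,0,1],[0,0,0,0,1]]]'; python3 tilt.py pics/c5.png
```

```text
time: 7.7
position: [0.5718, -0.1203, 0.228]
tool_rot: [0.07, -3.139, 0.001]
ft_force: [-0.6, -0.3, -1.3]
grip_width: 0.457
grip_force: 12.0
time: 8.37
position: [0.5711, -0.1204, 0.1362]
tool_rot: [0.069, -3.14, -0.001]
ft_force: [0.2, 0.5, -1.4]
grip_width: 0.455
grip_force: 12.0
grasp [ 0.5719 -0.1206  0.1562] px 373 190 grip 11.997051060316153 0.4603980957374664
win px [349.5 204.5] 111.5 fwd,up 0.074 -0.001 len 0.074 tilt deg 0.8
```

View pics/c5.png

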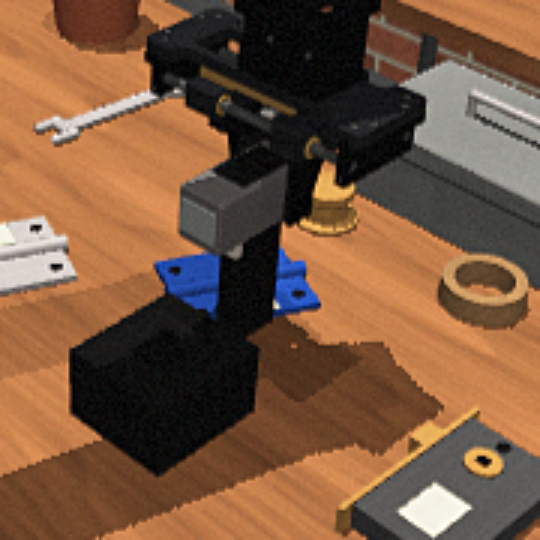

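The handle is now behind the stand, with its foot at crop (250,330), below the stand's top. Now the push, with a light grip.

```bash
python3 -m crank '[[[5,0,0,0,1],[8,0,0,0,1],[8,0,0,0,1],[8,0,0,0,1],[8,0,0,0,1],[8,0,0,0,1],[8,0,0,0,1],[8,0,0,0,1],[0,0,0,0,1]]]' 4;python3 tilt.py
```

```text
time: 9.17
position: [0.5091, -0.1233, 0.1365]
tool_rot: [0.068, -3.14, -0.002]
ft_force: [-0.3, 0.2, -2.2]
grip_width: 0.457
grip_force: 4.0
grasp [ 0.51   -0.1231  0.1556] px 353 202 grip 4.00003218142956 0.45997623997892695
```

```bash
python3 -m crank '[[[8,0,0,0,1],[8,0,0,0,1],[8,0,0,0,1],[8,0,0,0,1],[8,0,0,0,1],[0,0,0,0,1]]]' 4;python3 -m crank '[[[0,0,0,0,1],[0,0,0,0,1],[0,0,0,0,1],[0,0,-10,0,1],[0,0,-20,0,1],[0,0,-30,0,1],[0,0,-30,0,1],[0,0,-20,0,1],[0,0,0,0,1]]]' 25;python3 tilt.py pics/c6.png
```

```text
time: 9.72
position: [0.469, -0.125, 0.1364]
tool_rot: [0.068, -3.14, -0.002]
ft_force: [0.5, -0.6, -2.0]
grip_width: 0.462
grip_force: 4.0
time: 10.47
position: [0.4739, -0.1255, 0.2519]
tool_rot: [-0.069, 3.132, -0.001]
ft_force: [0.2, -0.2, -1.2]
grip_width: 0.457
grip_force: 25.0
grasp [ 0.4726 -0.1252  0.2683] px 343 159 grip 25.000104177743196 0.4579867004294765
```

View pics/c6.png

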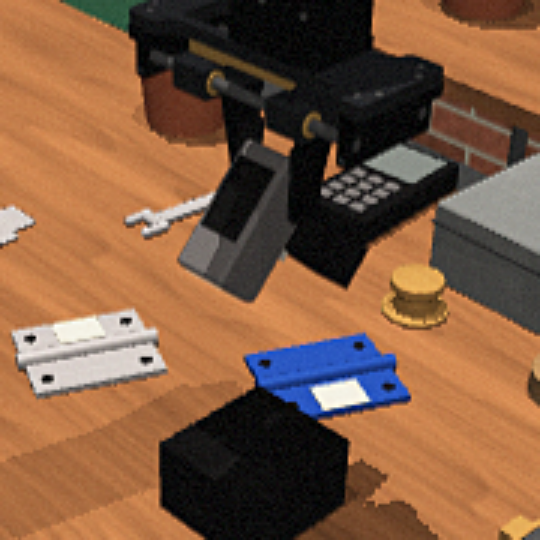

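The scanner hangs nose-down, with its top face's left edge running from crop (243,140) to (178,262) and the lower front corner at (250,300). I'll cast those onto the side planes to get tilt, window position and the move to make.

```bash
python3 - <<'E'
from h import *
from scipy.spatial.transform import Rotation as R
s=get_image("side");st=ctrl.get_state();Rt=R.from_rotvec(st["tool_rot"]).as_matrix();T=np.array(s["T"])
g=st["position"]-.019*Rt[:,2];n=Rt[:,1]
def cut(c,off):
    a,b=253+c[0]/3,99+c[1]/3
    d=T[:3,:3]@[(a-s["cx"])/s["fx"],(b-s["cy"])/s["fy"],1];o=g+off*n
    w=T[:3,3]+d*((o-T[:3,3])@n)/(d@n)-g
    return np.array([w@Rt[:,0],-w[2:]@Rt[2:,2]]) if 0 else np.array([w@Rt[:,0],-(w@Rt[:,2])])
A,B,C,D=cut((243,140),.02),cut((178,262),.02),cut((250,300),-.02),cut((218,285),-.02)
print(A,B,C,D);v=B-A;th=np.arctan2(-v[1],v[0]);print("len",np.hypot(*v),"tilt",np.degrees(th),"CD",np.hypot(*(C-D)))
x=np.array([np.cos(th),-np.sin(th)]);z=np.array([np.sin(th),np.cos(th)])
for P,q in((A,(-32,139)),(B,(58,139)),(C,(58,95))):print("window rel",P+x*(58-q[0])/1e3+z*(117-q[1])/1e3)
W=np.mean([P+x*(58-q[0])/1e3+z*(117-q[1])/1e3 for P,q in((A,(-32,139)),(B,(58,139)),(C,(58,95)))],0)
t=W+.105*x;print("W",W,"tag should be at fwd,up",t)
tag=np.array([.5216,-.3275,.023]);h=Rt[:,0].copy();h[2]=0
goal=tag-t[0]*h-np.array([0,0,t[1]]);print("grasp",g,"goal",goal,"tool shift mm",(Rt.T@(goal-g)*1e3).round())
E
```

```text
[0.00339369 0.02558574] [ 0.05916133 -0.04017713] [ 0.03477864 -0.06055647] [ 0.06362014 -0.03660713]
len 0.08622519655255072 tilt 49.7016855873303 CD 0.03748871267294414
window rel [ 0.04482363 -0.05728501]
window rel [ 0.04238221 -0.05440601]
window rel [ 0.05155776 -0.04632759]
W [ 0.04625453 -0.05267287] tag should be at fwd,up [ 0.1141651  -0.13275504]
grasp [ 0.47143141 -0.12492339  0.26630319] goal [ 0.63565323 -0.32245052  0.15575504] tool shift mm [-155. -205.  111.]
```

```bash
python3 -m crank '[[[-8,-10,0,0,1],[-17,-20,0,0,1],[-18,-25,0,0,1],[-18,-25,0,0,1],[-18,-25,0,0,1],[-18,-25,0,0,1],[-18,-25,0,0,1],[-17,-20,0,0,1],[-15,-20,0,0,1],[-8,-10,0,0,1]]]' 30;python3 -m crank '[[[0,0,10,0,1],[0,0,15,0,1],[0,0,20,0,1],[0,0,20,0,1],[0,0,15,0,1],[0,0,12,0,1],[0,0,8,0,1],[0,0,0,0,1],[0,0,0,0,1],[0,0,0,0,1]]]';python3 tilt.py pics/c7.png
```

```text
time: 11.4
position: [0.6349, -0.325, 0.2429]
tool_rot: [0.067, -3.136, 0.001]
ft_force: [-0.6, -0.1, -1.9]
grip_width: 0.46
grip_force: 30.0
time: 12.23
position: [0.6353, -0.323, 0.1476]
tool_rot: [-0.07, 3.139, -0.001]
ft_force: [-0.2, -1.1, -1.9]
grip_width: 0.459
grip_force: 30.0
grasp [ 0.6354 -0.3231  0.1668] px 472 217 grip 29.999975943937898 0.4572478405852479
```

View pics/c7.png

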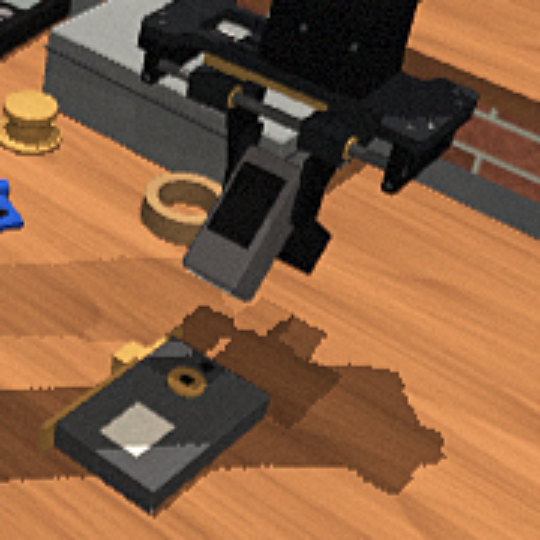

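The scanner points at the tag, which is at crop (138,428). The grasp is about 11 mm too high. I'll re-measure from this view using corners (185,260), (247,300) and (243,148), and update the remaining shift.

```bash
python3 - <<'E'
from h import *
from scipy.spatial.transform import Rotation as R
s=get_image("side");st=ctrl.get_state();Rt=R.from_rotvec(st["tool_rot"]).as_matrix();T=np.array(s["T"])
g=st["position"]-.019*Rt[:,2];n=Rt[:,1]
def cut(c,off):
    a,b=382+c[0]/3,157+c[1]/3
    d=T[:3,:3]@[(a-s["cx"])/s["fx"],(b-s["cy"])/s["fy"],1];o=g+off*n
    w=T[:3,3]+d*((o-T[:3,3])@n)/(d@n)-g
    return np.array([w@Rt[:,0],-(w@Rt[:,2])])
A,B,C=cut((243,148),.02),cut((185,260),.02),cut((247,300),-.02)
v=B-A;th=np.arctan2(-v[1],v[0]);print("len",np.hypot(*v),"tilt",np.degrees(th))
tag=np.array([.5216,-.3275,.023]);tt=tag-g
for th in(th,np.radians(48)):
    x=np.array([np.cos(th),-np.sin(th)]);z=np.array([np.sin(th),np.cos(th)])
    W=np.mean([P+x*(58-q[0])/1e3+z*(117-q[1])/1e3 for P,q in((B,(58,139)),(C,(58,95)))],0)
    t=np.array([tt@Rt[:,0],-tt@Rt[:,2]])-W
    print(np.degrees(th),"W",W,"tag ahead",t@x,"up",t@z,"side",tt@n)
tp=ray(s,382+138/3,157+428/3,.023);print("tag px now",tp,"qd",np.abs(st["qd"]).max())
E
```

```text
len 0.08101043512528139 tilt 53.427912111129466
53.427912111129466 W [ 0.04977055 -0.05446678] tag ahead 0.11006839758555845 up -0.0014172967452533922 side 0.0008718202322174494
48.00000000000001 W [ 0.04977055 -0.05446678] tag ahead 0.10944078420822974 up -0.01182267435922886 side 0.0008718202322174494
tag px now [ 0.52207385 -0.32723348  0.023     ] qd 0.002124100438261538
```

```bash
python3 -m crank '[[[0,0,3,0,1],[0,0,3,0,1],[0,0,0,0,1],[0,0,0,0,1],[0,0,0,0,1],[0,0,0,0,1],[0,0,0,0,1],[0,0,0,0,1]]]' && python3 -c "
from bench import job,ctrl
print(ctrl.get_state()['position']);print(job.close_job())"
```

```text
time: 13.0
position: [0.6349, -0.3228, 0.1406]
tool_rot: [-0.069, 3.141, -0.0]
ft_force: [0.1, -0.4, -1.8]
grip_width: 0.457
grip_force: 30.0
[ 0.63491122 -0.32283575  0.14063287]
the job is handed in; nothing more can be done
None
```

I handed the job in at about 13 s, with the scanner held still at 30 N, tilted about 50° nose-down, its window about 105 mm from the lock's tag and its axis within about 1 cm of the tag's centre by my camera measurement; no verdict came back.

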